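Lever open the bench supply box, reset its breaker and snap the cover shut

ROBOT

A 6-joint arm with a two-finger parallel gripper is mounted at the origin on a cart in front of the work surface, level with it; the furniture and walls round the work are solid. World frame = base frame: x ahead of the robot, y to its left, z up, the work surface at z = 0. Lengths are in mm, angles in degrees, forces in N, time in s.
With the tool pointing down it reaches from about 150 to 775 mm from the base axis. Payload 6.1 kg.
Tool frame: the origin (TCP) lies between the finger pads; the fingertips stand 11 mm ahead of it and the grasp point (between the pads) lies 8 mm behind it (r.tips_ahead is the distance from the TCP to the fingertips, in mm); z points along the fingers, y is the line along which they close (so a half turn about z gives the same grasp; the last joint's range is limited). The gripper opens to 85 mm and grips with 20 to 120 N. Pads are 22 mm wide; open, the fingers measure 114 mm over their backs; the gripper's body (76 mm by 85 mm) begins 54 mm behind the grasp point. The pads swing forward as they close: fully open they stand 13 mm farther back than shut.
Start: joints at [68.411, 7.208, -2.269, 80.523, 0, 90], TCP at [193.164, 488.155, 242.295] pointing down, gripper open.
Joint ranges: [-155.77, 155.77], [-54.66, 111.73], [-72.52, 77.12], [-102.08, 115.82], [-83.92, 84.16], [-180, 180]. Speed limits (degrees/s): [136.94, 136.94, 172.46, 180, 180, 180].

INTERFACE

Orientations are given as [roll, pitch, yaw] about the fixed x, y, z axes, in that order (R = Rz(yaw) Ry(pitch) Rx(roll)).
In Python, from cell import r, imaging gives the robot as it stands.
- The arm moves only by the tool servo_tool, never from a script. Its argument "targets" is a list that holds one entry, the list of rows, each a list of 7 numbers: the shift along the world's x, y, z in units of 100 mm (1.0 is 100 mm), then the turn, a rotation vector about the world's x, y, z in units of 0.5 rad (1.0 is 0.5 rad), then the opening, from 0 (shut) to 1 (fully open). A call has exactly 10 rows; each row shifts and turns the commanded pose from where the row before left it; what a row does not reach is not made up. A row lasts 1/10 s, in which the tool goes at most 50 mm and 8.59 degrees, less where a joint would pass 70% of its speed; a pose out of reach is approached as far as the arm can. A call with a number of a shift or a turn outside -1 to 1 is refused whole. A call with a gripper value outside its range is refused whole. The fingers move at their own pace and stop on an object; the grip force is fixed at half the most. Time passes only in rows, so rows that do not move let the fingers close, or fill a call up. It gives the time, the measured TCP pose, the force, the opening and the grip force at its end, in the units of the state.
- r.sense(): the state, without advancing time (a new reading comes with each control period).
- imaging.capture(name): name is "scene" or "side" or "wrist"; returns a dict with "image" (384x512x3 uint8, red, green, blue), "fx", "fy", "cx", "cy" (pixels), "eye" and "orientation" of the camera in the world. Camera axes: x right, y up, looking along -z (the intrinsics and any distortion apply to the point x, -y, -z); pixel columns grow to the right and rows downward; lengths in mm; the calibration is good to about 2 mm. A picture is of the moment at which its call begins. There is no depth.
- r.close_job(): hands the job in; it is judged then, once.
The state is a dict: "time_s": time; "joint_pos": joint angles; "joint_vel": joint speeds; "effort": joint torques, N m; "eef_pos": TCP position; "ee_rot": TCP orientation; "wrist_force": force on the tool from outside, world axes, zero at the start; "ft_torque": the same for the moment, N m; "width": finger opening in mm; "finger_force": force on a finger pad.
Only numpy, scipy, OpenCV 4.12 (cv2) and the standard library are available. Lean on these libraries where they do the work, as an engineer would, in place of code of your own. Each camera call takes 0.05 s, during which the arm holds its last target. There are 200 camera calls.

TASK

The breaker in the grey supply box on the bench has tripped. Take the red flat screwdriver, put its blade into the notch under the front edge of the box's cover, lever the cover off its spring catches and swing it fully open; then lay the screwdriver flat on the bench before you go inside. Push the black breaker toggle all the way over to on (away from the notch, to the green side) and press the cover down until it snaps fully shut, leaving the brass drift and the standing bolt where they are.

Things in the scene. Friction and masses are not known exactly. Their poses are not given: they have to be found in the camera images.
- supply_box: Grey box screwed to the bench, 100 deep (x) x 140 wide (y) x 135 mm high to its rim, walls 4 mm, 6 mm high lugs 15 mm out at both y sides. Origin at the centre of its underside; x from the notched front to the hinge side, z up. Recess under the cover: dark floor 109 mm above the bench, light breaker nose in its middle, 45 (x) x 37 mm, 6 mm higher.
- notch (a point): Middle of the pry notch in the top of the front wall's outer face: 20 wide (y), 12 mm high, from 123 mm above the bench to the cover's underside at 135.5 mm, through the 4 mm wall; a yellow arrow points up to it. Axes as the box's: go in along +x. About 35 mm free behind the wall.
- cover (a joint): Cover angle in rad: 0 shut (flush all round, catches engaged), 1.55 fully open, upright. Plate 100 x 140 x 5 mm; two spring catches inside the front wall, 45 mm either side of the middle, take about 8 N at the front edge to snap out and 13 N to snap in, tipping over at about 0.05 rad; clear of them the stiff hinge holds it at any angle.
- cover_hinge (a point): Point on the cover's hinge line, in its middle, level with the cover's underside; axes of the cover: x is along the plate away from its free edge, y along the hinge, z the outer face's normal.
- cover_edge (a point): Middle of the cover's free (front) edge at its underside; 100 mm from the hinge; axes as cover_hinge. The outer face lies 5 mm along z.
- toggle (a joint): Angle of the breaker toggle in rad: 0 off (leans 0.55 rad to the notch, over a red line), 1.10 on (leans 0.55 rad to the hinge, over a green line). Stiff; stays where it is left.
- toggle_tip (a point): Top middle of the black toggle, a paddle 32 wide (y) x 6 thick x 17 mm long, hinged along y at 113 mm above the bench in the middle of the box (2 mm to the hinge side).
- screwdriver: Flat screwdriver, red handle, 235 mm long, 90 g, lying on the bench. Its axis runs along y through driver_middle (origin: 15 mm below that): round handle 31 mm in diameter from y = +18 to +118 mm, steel shaft 7 mm in diameter with the blade's tip at y = -118 mm.
- brass_drift: Brass drift, a stepped round bar 132 mm long, 19 mm thick, lying along its y; a bystander. Origin under its middle.
- bolt_1: Steel bolt standing on its head, 21 x 18 x 63 mm; a bystander. Origin under its middle.
- driver_middle (a point): Point on the screwdriver's axis at half its length; 15 mm above the bench when it lies.
- driver_tip (a point): The screwdriver's blade tip, on its axis; axes as the screwdriver's (its axis is y, tip to -y).

How it is judged (in metres and radians):
On the way, in this order (a step that is already met when the one before it is completed fails the run):
1. the screwdriver's blade has levered the cover off its catches (value of joint cover above 0.07 rad and contact force between screwdriver and supply_box above 0.3 N), for 0.02 s.
2. the cover is swung open, near upright (value of joint cover above 1.3 rad), for 0.2 s.
3. the screwdriver lies flat on the bench, let go (height (world z) of driver_middle below 0.022 m and angle between screwdriver's own y axis and vertical above 1.4 rad and contact force between screwdriver and the fingers below 0.1 N and linear speed of screwdriver below 0.03 m/s), for 0.2 s.
4. the breaker toggle is over to on (value of joint toggle above 0.95 rad), for 0.1 s.
At the end, for the whole second after the job is handed in: The cover is snapped shut (below 0.02 rad, 2 mm at its edge), the toggle is on (above 0.95 of 1.10 rad), and the screwdriver lies flat and still on the bench (middle of its axis below 22 mm) (value of joint cover below 0.02 rad and value of joint toggle above 0.95 rad and height (world z) of driver_middle between 0.005 and 0.022 m and angle between screwdriver's own y axis and vertical above 1.4 rad and linear speed of screwdriver below 0.02 m/s); the robot touches nothing.
It fails at once if the brass drift or the bolt is moved by more than 3 cm (distance of any of brass_drift, bolt_1 from where it was at the start of the episode above 0.03 m).
It also fails if it takes over 72 s, if anything falls off the work surface, if the arm or the gripper's body presses on something with over 40 N, if the wrist force passes 120 N, or if a joint passes its speed limit or range.

## Working session

There is one attempt and no reset: what is moved stays moved. The work goes in short steps, Python scripts to look and compute and a tool call to move; the robot and the scene stay as the last step left them, time stands still between calls to the robot, and variables do not carry over. Pictures are saved under pics/ and viewed, at most 10 in all, crops included, and the job is handed in when it is done.

Besides the shell and the picture viewer there is one more tool, called after ">>>" as name(argument=value, ...), one argument or row to a line, values as JSON. servo_tool: Moves the arm, as the interface text tells. Its arguments: {"type":"object","properties":{"targets":{"type":"array"}},"required":["targets"]}

```bash
ls; mkdir -p pics
cat > h.py <<'E'
from cell import r, imaging
import numpy as np, cv2
from scipy.spatial.transform import Rotation as R
def cap(n,save=None):
    c=imaging.capture(n)
    if save: cv2.imwrite('pics/'+save,c['image'][:,:,::-1])
    return c
def rot(c):
    o=np.array(c['orientation'],float)
    return o if o.shape==(3,3) else R.from_euler('xyz',o,degrees=True).as_matrix()
def ray(c,u,v):
    d=np.array([(u-c['cx'])/c['fx'],-(v-c['cy'])/c['fy'],-1.])
    return np.array(c['eye'],float),rot(c)@d
def onz(c,u,v,z):
    e,d=ray(c,u,v); return e+d*(z-e[2])/d[2]
def proj(c,p):
    q=rot(c).T@(np.array(p,float)-np.array(c['eye'],float)); return c['cx']+c['fx']*q[0]/-q[2], c['cy']-c['fy']*q[1]/-q[2]
def tri(L):
    A=np.zeros((3,3));b=np.zeros(3)
    for c,u,v in L:
        e,d=ray(c,u,v); d/=np.linalg.norm(d); P=np.eye(3)-np.outer(d,d);A+=P;b+=P@e
    return np.linalg.solve(A,b)
E
python3 - <<'E'
from h import *
L=[]
for n in("scene","side","wrist"):
    c=cap(n); print(n,{k:v for k,v in c.items() if k!='image'}); L.append(c['image'])
cv2.imwrite('pics/a.png',cv2.resize(np.vstack([np.hstack(L[:2]),np.hstack([L[2],L[2]*0])]),(800,600))[:,:,::-1])
for n,i in zip("ABC",L): cv2.imwrite(f'pics/{n}.png',i[:,:,::-1])
print(r.sense())
E
```

```text
pics
scene {'fx': 358.5654994614055, 'fy': 358.5654994614055, 'cx': 255.86493619107952, 'cy': 195.384211305871, 'eye': array([  47.20489555, -643.79847506,  574.12232469]), 'orientation': array([ 58.72740633,   1.11730395, -38.29540686])}
side {'fx': 404.83771032877206, 'fy': 404.83771032877206, 'cx': 255.88952432146945, 'cy': 192.693470526384, 'eye': array([488.26583573, 713.71972438, 588.69362049]), 'orientation': array([  56.56669223,   -0.90285455, -175.64391591])}
wrist {'fx': 306.9347601267057, 'fy': 306.9347601267057, 'cx': 252.5454490504842, 'cy': 195.46051130278585, 'eye': array([132.41340584, 511.60635329, 373.59558873]), 'orientation': array([-15.13464053,   0.13772585,  68.42650102])}
{'time_s': 0.15, 'joint_pos': array([ 6.84099299e+01,  7.23405368e+00, -2.31256285e+00,  8.05236091e+01,
        1.05328753e-03,  8.99972391e+01]), 'joint_vel': array([ 0.04373908, -0.12589429,  0.21639229, -0.08315076,  0.13268214,
        0.08349587]), 'effort': array([-6.82427162e-04, -4.36280465e+01,  3.53146970e+01,  1.37346669e-02,
       -5.94354151e-05, -1.54168731e-05]), 'eef_pos': array([193.06627054, 487.89096705, 241.70512478]), 'ee_rot': array([-1.79929774e+02, -1.05667069e-03,  1.58412689e+02]), 'wrist_force': array([0.15908772, 0.11134691, 0.46679468]), 'ft_torque': array([ 0.01410053,  0.00756994, -0.05069788]), 'finger_force': 0.0, 'width': 85.55812345190202}
```

View pics/A.png

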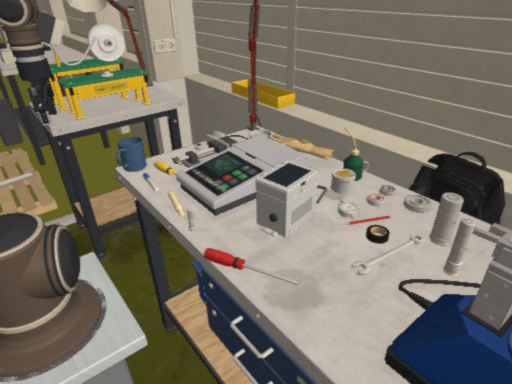

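View pics/B.png

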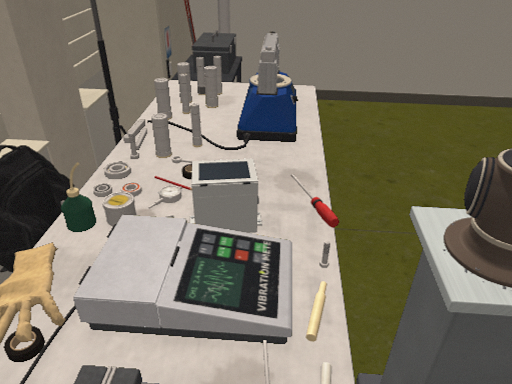

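The scene view shows the grey box at about (287,197), the red screwdriver from (208,254) to (298,284), and the bolt at (191,218) with the drift at (177,203). The side view shows the box at (224,193), the driver from (292,176) to (335,222), the bolt at (325,254) and the drift at (317,310).

Run:
```python
import cv2,numpy as np
a=cv2.imread('pics/A.png')[145:305,160:340];b=cv2.imread('pics/B.png')[145:305,175:355]
cv2.imwrite('pics/z.png',np.hstack([cv2.resize(a,(400,356)),cv2.resize(b,(400,356))]))
```

```text
(no output)
```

View pics/z.png

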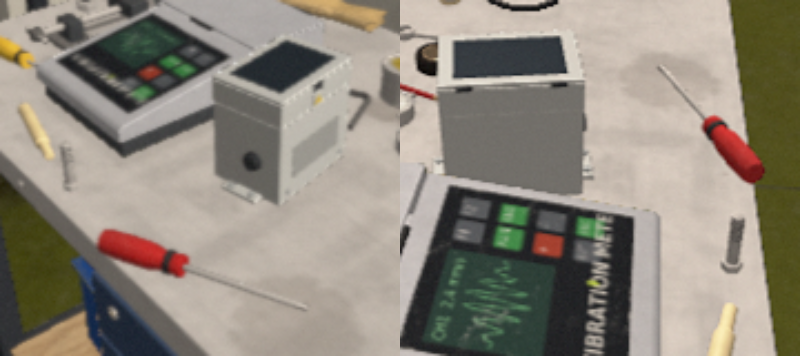

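Run:
```python
from h import *
A=cap('scene');B=cap('side')
def quad(c,x0,y0,x1,y1):
    g=cv2.cvtColor(c['image'],cv2.COLOR_RGB2GRAY)[y0:y1,x0:x1]
    m=(g<75).astype(np.uint8)
    k,_=cv2.findContours(m,0,2);k=max(k,key=cv2.contourArea)
    p=cv2.approxPolyDP(k,0.06*cv2.arcLength(k,True),True)[:,0]+[x0,y0]
    return p
for c,b in((A,(256,155,320,195)),(B,(192,158,258,184))):
    p=quad(c,*b);P=np.array([onz(c,u,v,140.5) for u,v in p])
    print(p.tolist());print(P.round(1).tolist(),P.mean(0).round(1))
for n,c,pts in(('A',A,[(213,75),(292,30),(355,65),(278,98)]),('B',B,[(440,83),(585,83),(568,33),(440,33)])):
    for x,y in pts:
        u,v=(160+x/2.222,145+y/2.222) if n=='A' else (175+(x-400)/2.222,145+y/2.222)
        print(n,onz(c,u,v,140.5).round(1))
# driver
def red(c):
    h=cv2.cvtColor(c['image'],cv2.COLOR_RGB2HSV);m=((h[...,0]<8)|(h[...,0]>172))&(h[...,1]>150)&(h[...,2]>90)
    n,l,s,ce=cv2.connectedComponentsWithStats(m.astype(np.uint8));
    for i in range(1,n):
        if s[i,4]>100: print(s[i],ce[i]); ys,xs=np.nonzero(l==i); f=cv2.fitLine(np.c_[xs,ys].astype(np.float32),2,0,.01,.01).ravel();t=(xs-f[2])*f[0]+(ys-f[3])*f[1];print('ends',f[2:]+f[:2]*t.min(),f[2:]+f[:2]*t.max(),[onz(c,*(f[2:]+f[:2]*q),15).round(1) for q in(t.min(),t.max())])
red(A);red(B)
print('tip',onz(A,298,284,15),onz(B,292,176,15), tri([(A,298,284),(B,292,176)]))
print('bolt',onz(A,191,229,0),onz(B,323,266,0),'drift',[onz(A,*q,10).round() for q in((169,191),(183,215))],[onz(B,*q,10).round() for q in((322,283),(312,338))])
```

```text
[[308, 170], [287, 164], [265, 177], [287, 185]]
[[667.1, -65.7, 140.5], [649.3, -3.9, 140.5], [556.7, -22.4, 140.5], [571.4, -88.8, 140.5]] [611.1 -45.2 140.5]
[[249, 175], [246, 162], [200, 164], [199, 179]]
[[552.8, -31.2, 140.5], [564.7, -87.6, 140.5], [666.4, -67.7, 140.5], [656.2, -4.1, 140.5]] [610.  -47.6 140.5]
A [533.2 -14.7 140.5]
A [682.   13.6 140.5]
A [ 672.9 -101.9  140.5]
A [ 554.5 -100.5  140.5]
B [666.   10.3 140.5]
B [530.8  -3.4 140.5]
B [555.2 -98.7 140.5]
B [685.8 -85.  140.5]
[250  39   6  82 175] [252.76571429  74.85714286]
ends [252.57330236  38.98619508] [253.00792326 120.01068758] [array([2575.1, 2631.9,   15. ]), array([1012.8,  617.9,   15. ])]
[205 249  30  17 317] [219.17665615 256.58044164]
ends [204.67841834 252.02302839] [233.35917454 261.03861938] [array([353.6, -40.4,  15. ]), array([ 388.2, -110.4,   15. ])]
[315 201  24  26 304] [326.49671053 213.72697368]
ends [316.00448871 201.99598602] [335.92989218 224.2739006 ] [array([ 392.7, -126.5,   15. ]), array([351. , -39.8,  15. ])]
[235 250  14  11 116] [241.42241379 254.57758621]
ends [234.75106045 253.27358645] [247.62735339 255.79043047] [array([571.8,  80.5,  15. ]), array([544.3,  85.7,  15. ])]
tip [ 452.6772897  -257.46677136   15.        ] [ 452.69977242 -246.54440368   15.        ] [ 453.74512186 -254.73639776   11.03055378]
bolt [383.03900998  81.0172387    0.        ] [386.84154613  85.7269712    0.        ] drift [array([423., 288.,  10.]), array([393., 141.,  10.])] [array([393., 144.,  10.]), array([418., 273.,  10.])]
```

>>> servo_tool(
  targets=[
    [[0.14,-0.43,0,0,0,-0.11,1],[0.14,-0.43,0,0,0,-0.11,1],[0.14,-0.43,0,0,0,-0.11,1],[0.14,-0.43,0,0,0,-0.11,1],[0.14,-0.43,0,0,0,-0.11,1],[0.14,-0.43,0,0,0,-0.11,1],[0.14,-0.43,0,0,0,-0.11,1],[0.14,-0.43,0,0,0,-0.11,1],[0.14,-0.43,0,0,0,-0.11,1],[0.14,-0.43,0,0,0,-0.11,1]],
  ],
)

```text
time_s: 1.25
eef_pos: [333.2, 56.4, 242.6]
ee_rot: [179.9, 0.0, 126.8]
wrist_force: [0.7, -0.2, 0.5]
width: 85.4
finger_force: 0.0
```

>>> servo_tool(
  targets=[
    [[0.14,-0.43,0,0,0,-0.11,1],[0.14,-0.43,0,0,0,-0.11,1],[0.14,-0.43,0,0,0,-0.11,1],[0.14,-0.43,0,0,0,-0.11,1],[0,0,-0.1,0,0,0,1],[0,0,0,0,0,0,1],[0,0,0,0,0,0,1],[0,0,0,0,0,0,1],[0,0,0,0,0,0,1],[0,0,0,0,0,0,1]],
  ],
)

```text
time_s: 2.25
eef_pos: [389.3, -113.1, 232.7]
ee_rot: [180.0, 0.0, 114.4]
wrist_force: [1.2, -0.2, 0.0]
width: 85.3
finger_force: 0.0
```

Run:
```python
from h import *
s=r.sense();print(s['joint_pos'].round(1),s['eef_pos'],s['ee_rot'],s['time_s'])
c=cap('wrist','w1.png')
h=cv2.cvtColor(c['image'],cv2.COLOR_RGB2HSV);m=((h[...,0]<8)|(h[...,0]>172))&(h[...,1]>140)&(h[...,2]>80)
ys,xs=np.nonzero(m);print(len(xs));f=cv2.fitLine(np.c_[xs,ys].astype(np.float32),2,0,.01,.01).ravel();t=(xs-f[2])*f[0]+(ys-f[3])*f[1]
for q in np.percentile(t,(1,50,99)): print((f[2:]+f[:2]*q).round(1),onz(c,*(f[2:]+f[:2]*q),15).round(1))
```

```text
[-16.2  -5.8 -16.6  79.1   0.   49.4] [ 389.25602191 -113.06202705  232.71670133] [1.79961481e+02 2.95460717e-02 1.14398988e+02] 2.25
1962
[250.  102.9] [355.9 -46.1  15. ]
[250.7 141. ] [373.6 -83.2  15. ]
[251.7 191.1] [ 398.6 -135.8   15. ]
```

View pics/w1.png

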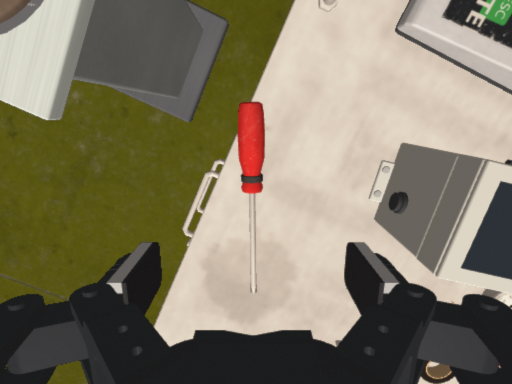

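The wrist view shows the driver almost vertical in the image, its handle at (251,147) and its tip at (254,291), centred between the open fingers.

>>> servo_tool(
  targets=[
    [[-0.01,-0.02,-0.3,0,0,0.03,1],[0,0,-0.3,0,0,0,1],[0,0,-0.3,0,0,0,1],[0,0,-0.3,0,0,0,1],[0,0,-0.3,0,0,0,1],[0,0,-0.3,0,0,0,1],[0,0,-0.2,0,0,0,1],[0,0,-0.1,0,0,0,1],[0,0,-0.08,0,0,0,1],[0,0,0,0,0,0,1]],
  ],
)

```text
time_s: 3.3
eef_pos: [388.1, -115.7, 14.1]
ee_rot: [-180.0, -0.0, 115.2]
wrist_force: [-0.0, -0.2, -0.1]
width: 85.4
finger_force: 0.0
```

>>> servo_tool(
  targets=[
    [[0,0,0,0,0,0,0],[0,0,0,0,0,0,0],[0,0,0,0,0,0,0],[0,0,0,0,0,0,0],[0,0,0,0,0,0,0],[0,0,0,0,0,0,0],[0,0,0,0,0,0,0],[0,0,0,0,0,0,0],[0,0,0,0,0,0,0],[0,0,0,0,0,0,0]],
  ],
)

```text
time_s: 4.3
eef_pos: [388.9, -116.0, 15.1]
ee_rot: [179.9, 0.1, 115.2]
wrist_force: [-0.8, 0.4, 6.0]
width: 29.1
finger_force: 59.0
```

>>> servo_tool(
  targets=[
    [[0,0,0.4,0,0,0,0],[0,0,0.45,0,0,0,0],[0,0,0.45,0,0,0.2,0],[0,0,0.45,0,0,0.29,0],[0,0,0.4,0,0,0.29,0],[0.18,-0.11,0,0,0,0.29,0],[0.18,-0.11,0,0,0,0.29,0],[0.18,-0.11,0,0,0,0.29,0],[0.18,-0.11,0,0,0,0.29,0],[0.18,-0.11,0,0,0,0.29,0]],
  ],
)

```text
time_s: 5.3
eef_pos: [478.7, -171.3, 229.0]
ee_rot: [180.0, -0.0, 179.4]
wrist_force: [-0.2, 1.2, -0.7]
width: 28.5
finger_force: 59.7
```

>>> servo_tool(
  targets=[
    [[0.18,-0.11,0,0,0,0.29,0],[0.18,-0.11,0,0,0,0.29,0],[0.18,-0.11,0,0,0,0.29,0],[0.18,-0.11,0,0,0,0.29,0],[0.18,-0.11,0,0,0,0.29,0],[0.18,-0.11,0,0,0,0.29,0],[0.18,-0.11,0,0,0,0.29,0],[0.18,-0.11,0,0,0,0.29,0],[0.18,-0.11,0,0,0,0.29,0],[0.04,-0.08,0,0,0,0.29,0]],
  ],
)

```text
time_s: 6.3
eef_pos: [645.5, -278.3, 227.7]
ee_rot: [179.9, 0.0, -97.5]
wrist_force: [-0.9, 0.1, -0.7]
width: 28.7
finger_force: 59.7
```

>>> servo_tool(
  targets=[
    [[0,0,0,0,0,0.29,0],[0,0,0,0,0,0.29,0],[0,0,0,0,0,0.15,0],[0,0,-0.2,0,0,0,0],[0,0,-0.2,0,0,0,0],[0,0,-0.2,0,0,0,0],[0,0,-0.15,0,0,0,0],[0,0,0,0,0,0,0],[0,0,0,0,0,0,0],[0,0,0,0,0,0,0]],
  ],
)

```text
time_s: 7.3
eef_pos: [644.6, -278.0, 155.4]
ee_rot: [-179.9, -0.0, -77.0]
wrist_force: [0.7, 0.6, 0.3]
width: 28.8
finger_force: 59.7
```

Run:
```python
from h import *
s=r.sense();print(s['joint_pos'].round(1),s['eef_pos'],s['ee_rot'],s['time_s'],s['width'])
L=[]
for n in("scene","side","wrist"): L.append(cap(n,n+'2.png')['image'])
a=cv2.resize(L[0][120:270,230:430],(400,300),interpolation=2);b=cv2.resize(L[1][120:270,130:330],(400,300),interpolation=2)
w=cv2.resize(L[2],(400,300))
cv2.imwrite('pics/m2.png',np.vstack([np.hstack([a,b]),np.hstack([w,w*0])])[:,:,::-1])
```

```text
[ -23.3   27.3   13.9   76.5    0.  -126.4] [ 644.6122411  -278.04120572  155.4187566 ] [-1.79933355e+02 -4.85641740e-02 -7.69714926e+01] 7.3 28.806003539437647
```

View pics/m2.png

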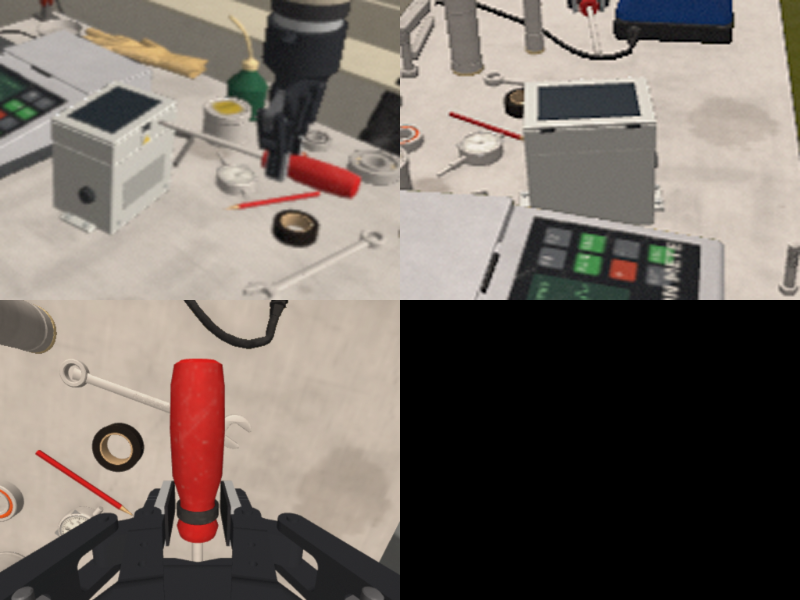

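The driver is held level, gripped near its collar. In the top-left crop its tip is at about (163,122) beside the notch at (146,127), with the yellow arrow at (148,140).

Run:
```python
from h import *
A=cap('scene');B=cap('side')
def d(c,f,x0,y0,x1,y1,name):
    o=cv2.imread(f)[:,:,::-1].astype(int);D=np.abs(c['image'].astype(int)-o).sum(2)[y0:y1,x0:x1]
    print(name,x0,y0);print('\n'.join(' '.join('%3d'%v for v in row) for row in D))
d(A,'pics/A.png',304,174,330,194,'scene')
d(B,'pics/B.png',220,128,238,152,'side')
g=cv2.cvtColor(cv2.imread('pics/A.png'),cv2.COLOR_BGR2GRAY)[176:196,292:316];print('notch 292,176');print('\n'.join(' '.join('%3d'%v for v in row) for row in g))
```

```text
scene 304 174
  5  11  24  35  34  22  33  38  42  25  40  32  39  30  22  35  29  25  32  35  25  30  34  28  33  27
 13  24  27  31  32  34  36  30  35  26  33  34  30  26  30  32  32  34  34  28  39  31  29  24  30  32
 39  37  34  38  25  34  29  31  27  34  32  35  32  40  26  39  27  31  31  23  34  25  30  26  42  33
 35  32  25  29  34  25  33  34  34  37  31  28  32  37  32  26  26  25  44  30  31  34  25  31  31  31
 31  30  28  35  30  30  32  33  33  38  29  28  32  36  28  29  31  25  35  31  27  22  29  33  34  33
 32  33  30  30  26  27  14   4   9  18  33  33  28  35  30  30  29  32  28  34  34  32  27  36  41  33
 29  36  34  37  14  39  77  81  37   2  16  20  32  27  36  26  39  23  25  23  34  35  18  34  28  36
 14  24  30  23  21 125 168 149 105  49   9  20   2  26  27  30  26  27  30  34  25  29  33  24  25  29
 23  19  28  28  20  28  61 119 158 134 113 114  40   1   5   5  29  19  22  34  30  32  19  34  29  28
 17  28  24  30  33  30  17  11  51 112 181 212 162 115  63  36   1   5  12  30  17  29  33  30  39  35
 23  25  29  30  32  33  37  34  22  14  31  9
[... 3968 characters left out ...]
 187 184 187 186 187 187 186
205 197 186 190 187 184 183 184 167 169 171 173 186 202 189 184 188 187 185 188 186 186 185 187
194 187 187 187 185 187 185 184 165 162 170 181 194 200 191 186 187 186 186 185 185 184 187 185
187 187 186 186 186 185 184 182 164 162 174 189 192 190 188 184 184 184 187 186 185 185 187 185
185 185 186 183 184 183 185 181 172 175 187 190 186 185 186 186 187 185 186 183 185 185 185 185
187 186 186 185 183 185 188 181 182 190 188 188 186 187 186 184 186 186 185 185 186 185 185 185
186 185 185 184 183 188 207 179 174 185 186 186 187 187 184 186 186 185 187 184 184 184 184 184
186 183 186 190 185 192 199 190 184 187 185 183 187 185 184 186 187 185 186 184 186 186 188 182
```

Run:
```python
from h import *
A=cap('scene');B=cap('side');s=r.sense();T=s['eef_pos'];print(T)
t=tri([(A,309.3,181),(B,228.7,148.3)]);print('tip',t,'at z155',onz(A,309.3,181,155),onz(B,228.7,148.3,155),'resid',proj(A,t),proj(B,t))
print('len',np.linalg.norm(t-T),'heading',np.degrees(np.arctan2(*(t-T)[1::-1])))
for z in(127,129,131): print('notch',onz(A,302.7,183.2,z))
for t in(100,101,102.6,104):
  a=np.radians(t); x=np.array([np.cos(a),np.sin(a)]); n=np.array([610.5,-47])-50*x; print(t,n,proj(A,[*n,129.2]))
```

```text
[ 644.28947323 -277.90913971  154.70625516]
tip [ 609.23694573 -125.83715458  153.49115474] at z155 [ 607.68112528 -127.52985767  155.        ] [ 608.55888851 -122.49052764  155.        ] resid (np.float64(309.2139096299484), np.float64(181.08580198588302)) (np.float64(228.61431216406748), np.float64(148.208963268941))
len 156.06423297745775 heading 102.97994681456731
notch [624.21834474 -90.35984535 127.        ]
notch [621.63733539 -92.83540338 129.        ]
notch [619.05632605 -95.3109614  131.        ]
100 [619.18240888 -96.24038765] (np.float64(302.9635169398255), np.float64(183.94799692249495))
101 [620.04044977 -96.08135917] (np.float64(303.1632997442124), np.float64(183.8155432530433))
102.6 [621.40716207 -95.7958381 ] (np.float64(303.47192022800493), np.float64(183.60010130364697))
104 [622.59609478 -95.51478631] (np.float64(303.7306741060565), np.float64(183.4081740751355))
```

>>> servo_tool(
  targets=[
    [[0.06,0.01,-0.08,0,0,0,0],[0.06,0.01,-0.08,0,0,0,0],[0.06,0.02,-0.09,0,0,0,0],[0,0,0,0,0,0,0],[0,0,0,0,0,0,0],[0,0,0,0,0,0,0],[0,0,0,0,0,0,0],[0,0,0,0,0,0,0],[0,0,0,0,0,0,0],[0,0,0,0,0,0,0]],
  ],
)

```text
time_s: 8.65
eef_pos: [662.1, -273.9, 129.5]
ee_rot: [-180.0, -0.0, -77.0]
wrist_force: [-0.4, 0.2, -0.7]
width: 29.1
finger_force: 59.7
```

Run:
```python
from h import *
A=cap('scene','s3.png');B=cap('side');s=r.sense();print(s['eef_pos'],s['ee_rot'])
a=cv2.resize(A['image'][160:210,285:352],(800,597),interpolation=2)
cv2.imwrite('pics/z3.png',a[:,:,::-1])
```

```text
[ 662.14793311 -273.86318892  129.41124667] [-1.79993434e+02 -5.61596937e-03 -7.69711363e+01]
```

View pics/z3.png

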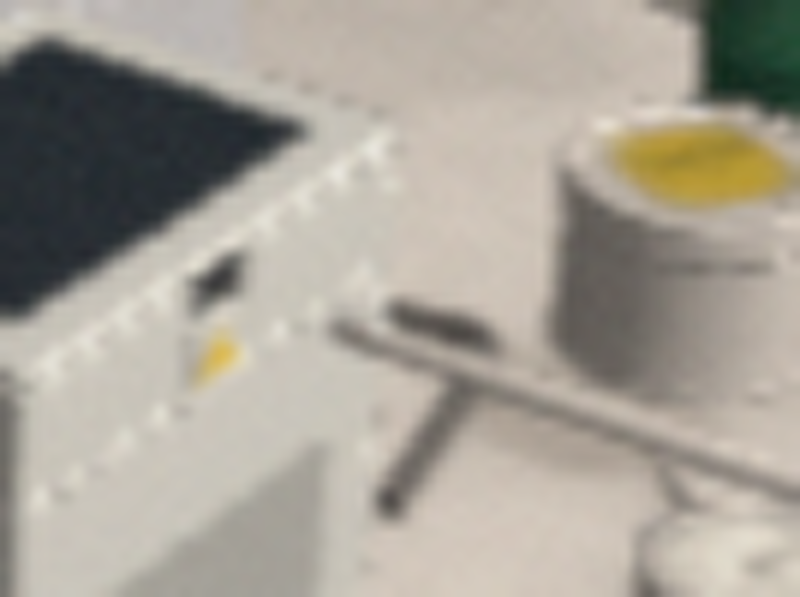

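The zoomed view shows the blade tip at (340,328), the notch at about (215,278) and the arrow at (220,357). The shaft line extrapolates to about (215,285), so it is nearly on the notch.

Run:
```python
from h import *
A=cap('scene')
a=np.radians(102.6);x=np.array([np.cos(a),np.sin(a)]);y=np.array([-x[1],x[0]])
for z in(128,129.4):
  t=onz(A,313.5,187.5,z);n=onz(A,303,183.3,z);print(z,t,n,'along',(n-t)[:2]@x,'lat',(n-t)[:2]@y)
```

```text
128 [ 627.92371913 -124.24506527  128.        ] [623.14017105 -92.45254603 128.        ] along 32.070351111835976 lat -2.266978442030935
129.4 [ 626.10133476 -125.87550323  129.4       ] [621.33279818 -94.18275378 129.4       ] along 31.969709451305768 lat -2.2598643173991944
```

>>> servo_tool(
  targets=[
    [[0.01,0.08,0,0,0,0,0],[0,0.08,0,0,0,0,0],[-0.02,0.08,0,0,0,0,0],[-0.02,0.05,0,0,0,0,0],[-0.01,0.05,0,0,0,0,0],[-0.01,0.05,0,0,0,0,0],[0,0,0,0,0,0,0],[0,0,0,0,0,0,0],[0,0,0,0,0,0,0],[0,0,0,0,0,0,0]],
  ],
)

```text
time_s: 9.8
eef_pos: [657.2, -235.1, 129.2]
ee_rot: [180.0, -0.0, -77.0]
wrist_force: [0.3, 0.6, 0.2]
width: 29.2
finger_force: 59.7
```

No contact force, so I continue in.

>>> servo_tool(
  targets=[
    [[-0.01,0.05,0,0,0,0,0],[-0.01,0.05,0,0,0,0,0],[-0.01,0.05,0,0,0,0,0],[-0.01,0.03,0,0,0,0,0],[0,0,0,0,0,0,0],[0,0,0,0,0,0,0],[0,0,0,0,0,0,0],[0,0,0,0,0,0,0],[0,0,0,0,0,0,0],[0,0,0,0,0,0,0]],
  ],
)

```text
time_s: 10.8
eef_pos: [653.1, -217.0, 129.2]
ee_rot: [180.0, 0.0, -77.0]
wrist_force: [0.3, -0.3, -1.6]
width: 28.9
finger_force: 59.7
```

Run:
```python
from h import *
A=cap('scene','s4.png');s=r.sense();print(s['eef_pos'],s['ee_rot'],s['wrist_force'],s['ft_torque'])
a=cv2.resize(A['image'][160:210,285:352],(800,597),interpolation=2)
cv2.imwrite('pics/z4.png',a[:,:,::-1])
```

```text
[ 653.15768094 -216.94398544  129.25583612] [ 1.79996911e+02  1.26826899e-03 -7.69788306e+01] [ 0.07078558 -0.4726933  -0.56847606] [-0.04107763  0.02848662  0.05230404]
```

View pics/z4.png

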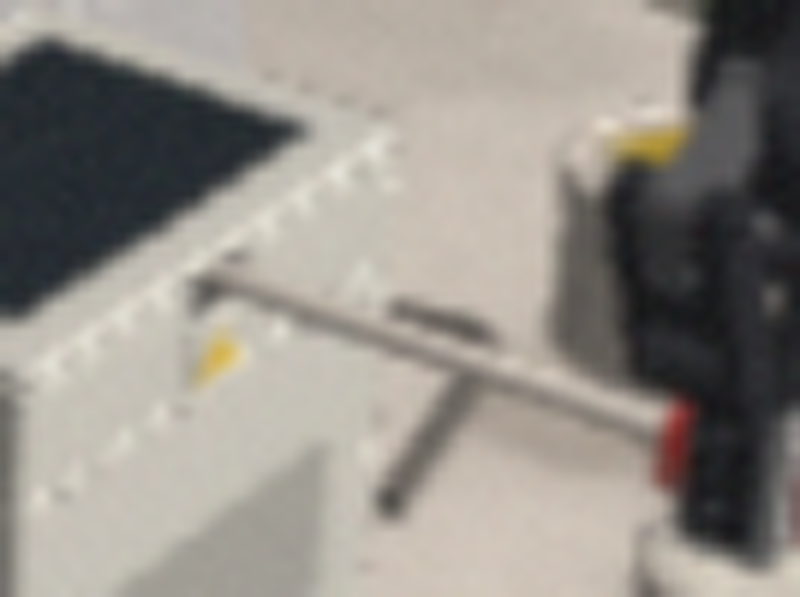

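The shaft is in the notch, entering at about (215,278). I'll go 10 mm deeper, settle onto the lower edge, then lever in two calls.

>>> servo_tool(
  targets=[
    [[-0.01,0.05,0,0,0,0,0],[-0.01,0.05,0,0,0,0,0],[0,0,-0.01,0,0,0,0],[0,0,-0.015,0,0,0,0],[0,0.005,-0.063,0.102,0.023,0,0],[0,0.005,-0.063,0.102,0.023,0,0],[0,0.01,-0.063,0.102,0.023,0,0],[0,0,0,0,0,0,0],[0,0,0,0,0,0,0],[0,0,0,0,0,0,0]],
  ],
)

```text
time_s: 11.85
eef_pos: [651.4, -205.0, 108.4]
ee_rot: [-179.9, 8.9, -77.0]
wrist_force: [0.6, -2.0, -0.2]
width: 29.1
finger_force: 59.8
```

>>> servo_tool(
  targets=[
    [[0,0.01,-0.063,0.102,0.023,0,0],[0,0.015,-0.061,0.102,0.023,0,0],[-0.01,0.02,-0.061,0.102,0.023,0,0],[0,0.02,-0.06,0.102,0.023,0,0],[0,0,0,0,0,0,0],[0,0,0,0,0,0,0],[0,0,0,0,0,0,0],[0,0,0,0,0,0,0],[0,0,0,0,0,0,0],[0,0,0,0,0,0,0]],
  ],
)

```text
time_s: 12.85
eef_pos: [650.3, -198.2, 83.9]
ee_rot: [-179.8, 20.9, -76.9]
wrist_force: [1.3, -2.3, 0.3]
width: 28.7
finger_force: 59.9
```

>>> servo_tool(
  targets=[
    [[-0.01,0.025,-0.058,0.102,0.023,0,0],[0,0.025,-0.057,0.102,0.023,0,0],[-0.01,0.03,-0.056,0.102,0.023,0,0],[-0.01,0.03,-0.055,0.102,0.023,0,0],[0,0,0,0,0,0,0],[0,0,0,0,0,0,0],[0,0,0,0,0,0,0],[0,0,0,0,0,0,0],[0,0,0,0,0,0,0],[0,0,0,0,0,0,0]],
  ],
)

```text
time_s: 13.85
eef_pos: [647.4, -187.1, 61.4]
ee_rot: [-179.7, 32.9, -76.9]
wrist_force: [0.1, -1.5, 0.6]
width: 29.0
finger_force: 60.0
```

Run:
```python
from h import *
A=cap('scene','s5.png');B=cap('side','b5.png');s=r.sense();print(s['eef_pos'],s['ee_rot'],s['wrist_force'],s['ft_torque'])
a=cv2.resize(A['image'][140:230,240:360],(400,300),interpolation=2);b=cv2.resize(B['image'][140:230,170:290],(400,300),interpolation=2)
cv2.imwrite('pics/z5.png',np.hstack([a,b])[:,:,::-1])
```

```text
[ 647.26599893 -187.0799309    61.20579612] [-179.75739689   32.95055501  -76.89047434] [ 1.00967438 -1.55074691  0.98613818] [-0.24090908 -0.11680137 -0.11307008]
```

View pics/z5.png

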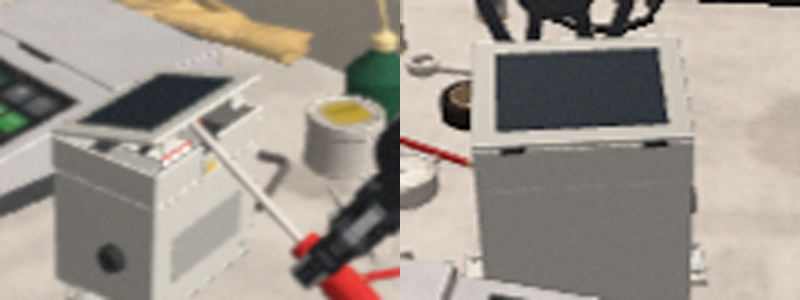

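The cover is off its catches and stands at about 0.2 rad, with the blade under it at (200,122). Next I swing it up along an arc.

>>> servo_tool(
  targets=[
    [[-0.005,0.02,0.065,0,0,0,0],[-0.005,0.02,0.065,0,0,0,0],[-0.006,0.03,0.055,0,0,0,0],[-0.006,0.03,0.055,0,0,0,0],[-0.009,0.04,0.05,0,0,0,0],[-0.009,0.04,0.05,0,0,0,0],[-0.011,0.05,0.04,0,0,0,0],[-0.011,0.05,0.04,0,0,0,0],[-0.012,0.056,0.03,0,0,0,0],[-0.012,0.056,0.03,0,0,0,0]],
  ],
)

```text
time_s: 14.95
eef_pos: [638.6, -147.6, 109.1]
ee_rot: [-179.8, 32.9, -76.9]
wrist_force: [1.1, -1.2, -2.2]
width: 29.0
finger_force: 59.7
```

>>> servo_tool(
  targets=[
    [[-0.013,0.06,0.017,0,0,0,0],[-0.013,0.06,0.017,0,0,0,0],[-0.01,0.04,0.01,0,0,0,0],[0,0,0,0,0,0,0],[0,0,0,0,0,0,0],[0,0,0,0,0,0,0],[0,0,0,0,0,0,0],[0,0,0,0,0,0,0],[0,0,0,0,0,0,0],[0,0,0,0,0,0,0]],
  ],
)

```text
time_s: 15.95
eef_pos: [635.0, -132.2, 113.1]
ee_rot: [-179.8, 33.0, -76.9]
wrist_force: [-0.5, -0.9, 0.1]
width: 29.1
finger_force: 59.7
```

Run:
```python
from h import *
A=cap('scene','s6.png');B=cap('side','b6.png');s=r.sense();print(s['eef_pos'],s['ee_rot'],s['wrist_force'],s['joint_pos'])
for n,c in(('A',A),('B',B)):
  for al in(1.1,1.3,1.45,1.55):
    a=np.radians(102.6);x=np.array([np.cos(a),np.sin(a),0]);y=np.array([-x[1],x[0],0]);O=np.array([610.5,-47,0])
    print(n,al,[np.round(proj(c,O+x*(50-100*np.cos(al))+np.array([0,0,135.5+100*np.sin(al)])+k*y),1).tolist() for k in(70,-70)])
a=cv2.resize(A['image'][90:215,215:382],(400,300),interpolation=2);b=cv2.resize(B['image'][90:215,140:307],(400,300),interpolation=2)
cv2.imwrite('pics/z6.png',np.hstack([a,b])[:,:,::-1])
```

```text
[ 634.96394683 -132.17174195  113.13754123] [-179.79518647   32.95211033  -76.91298001] [ 0.18369024 -0.23365736 -0.49817267] [ -22.93849082   37.88502917   18.77664226   91.58829108   26.23233699
 -130.83755213]
A 1.1 [[269.3, 152.7], [302.1, 134.6]]
A 1.3 [[263.0, 147.9], [296.2, 130.4]]
A 1.45 [[258.1, 145.3], [291.5, 128.1]]
A 1.55 [[254.8, 144.0], [288.4, 127.1]]
B 1.1 [[255.9, 134.2], [188.2, 137.5]]
B 1.3 [[257.3, 134.9], [188.0, 138.2]]
B 1.45 [[258.4, 136.7], [187.9, 140.1]]
B 1.55 [[259.2, 138.6], [187.9, 142.1]]
```

View pics/z6.png

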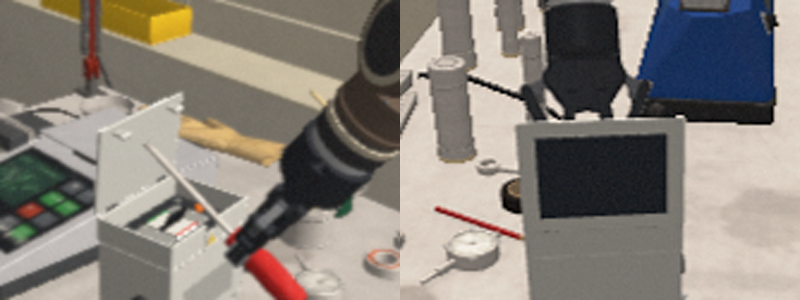

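The cover stands at about 1.48 rad, with its top corners at crop (99,133) and (183,93). The driver tip rests against its inside. I now retract and check the laying place.

>>> servo_tool(
  targets=[
    [[0.03,-0.13,0,0,0,0,0],[0.045,-0.2,0,0,0,0,0],[0.045,-0.2,0,0,0,0,0],[0.045,-0.2,0,0,0,0,0],[0.045,-0.2,0,0,0,0,0],[0.04,-0.18,0,0,0,0,0],[-0.3,-0.05,0,0,0,0,0],[-0.45,-0.05,0,0,0,0,0],[-0.45,-0.05,0,0,0,0,0],[-0.4,0,0,0,0,0,0]],
  ],
)

```text
time_s: 17.05
eef_pos: [498.0, -258.5, 112.9]
ee_rot: [-179.8, 32.9, -77.0]
wrist_force: [0.2, -0.9, -0.0]
width: 29.0
finger_force: 59.7
```

Run:
```python
from h import *
A=cap('scene','s7.png');B=cap('side');s=r.sense();print(s['eef_pos'],s['ee_rot'],s['wrist_force'])
for p in((435,-98),(480,-250),(498,-330)): print(p,[np.round(proj(c,[*p,10])) for c in(A,B)])
print('wrench',[onz(A,*q,0).round() for q in((355,270),(420,238),(366,235))])
```

```text
[ 495.24572616 -257.84953232  113.64671932] [179.97936137  33.10358535 -77.213481  ] [-0.24777992  0.59992729 -1.49347779]
(435, -98) [array([246., 252.]), array([299., 209.])]
(480, -250) [array([305., 278.]), array([282., 176.])]
(498, -330) [array([338., 295.]), array([276., 162.])]
wrench [array([ 594., -298.,    0.]), array([ 814., -328.,    0.]), array([ 720., -233.,    0.])]
```

>>> servo_tool(
  targets=[
    [[-0.05,0,0,-0.225,-0.052,0,0],[-0.05,0,0,-0.225,-0.052,0,0],[-0.05,0,0,-0.225,-0.052,0,0],[0,0,0,-0.225,-0.052,0,0],[0,0,0,-0.225,-0.052,0,0],[0,0,-0.2,0,0,0,0],[0,0,-0.25,0,0,0,0],[0,0,-0.25,0,0,0,0],[0,0,-0.15,0,0,0,0],[0,0,-0.06,0,0,0,0]],
  ],
)

```text
time_s: 18.15
eef_pos: [484.7, -257.4, 20.8]
ee_rot: [-179.9, -0.0, -76.9]
wrist_force: [-0.1, -0.1, 0.1]
width: 29.2
finger_force: 59.7
```

>>> servo_tool(
  targets=[
    [[0,0,-0.03,0,0,0,0],[0,0,-0.03,0,0,0,0],[0,0,0,0,0,0,0],[0,0,0,0,0,0,0.4],[0,0,0,0,0,0,0.6],[0,0,0,0,0,0,0.8],[0,0,0,0,0,0,1],[0,0,0,0,0,0,1],[0,0,0,0,0,0,1],[0,0,0,0,0,0,1]],
  ],
)

```text
time_s: 19.15
eef_pos: [484.9, -258.1, 16.2]
ee_rot: [-179.8, -0.1, -76.9]
wrist_force: [-0.2, -0.1, -0.3]
width: 85.5
finger_force: 0.0
```

>>> servo_tool(
  targets=[
    [[0,0,0.05,0,0,0,1],[0,0,0.15,0,0,0,1],[0,0,0.3,0,0,0,1],[0,0,0.4,0,0,0,1],[0,0,0.4,0,0,0,1],[0,0,0.4,0,0,0,0],[0,0,0.4,0,0,0,0],[0,0,0,0,0,0,0],[0,0,0,0,0,0,0],[0,0,0,0,0,0,0]],
  ],
)

```text
time_s: 20.15
eef_pos: [484.5, -257.9, 225.2]
ee_rot: [-179.9, -0.1, -76.9]
wrist_force: [0.2, 0.7, -1.1]
width: 12.0
finger_force: 0.0
```

Run:
```python
from h import *
A=cap('scene','s8.png');s=r.sense();print(s['eef_pos'],s['ee_rot'],s['width'],s['joint_pos'].round(1))
for n in('scene','wrist'):
  c=A if n=='scene' else cap('wrist','w8.png')
  h=cv2.cvtColor(c['image'],cv2.COLOR_RGB2HSV);m=((h[...,0]<8)|(h[...,0]>172))&(h[...,1]>140)&(h[...,2]>80)
  k,l,st,ce=cv2.connectedComponentsWithStats(m.astype(np.uint8))
  for i in range(1,k):
    if st[i,4]>100: print(n,st[i],onz(c,*ce[i],15).round(1))
# toggle dark & coloured lines in scene recess
np.set_printoptions(linewidth=250)
a=np.radians(102.6);x=np.array([np.cos(a),np.sin(a),0]);y=np.array([-x[1],x[0],0]);O=np.array([610.5,-47,0])
P=lambda bx,by,z:np.round(proj(A,O+bx*x+by*y+[0,0,z]),1)
print('tog tip exp',P(-6.9,0,127.5),P(-6.9,16,127.5),P(-6.9,-16,127.5),'nose',P(-22,18,115),P(-22,-18,115),P(22,-18,115),P(22,18,115))
g=cv2.cvtColor(A['image'],cv2.COLOR_RGB2GRAY)[172:192,270:310];print('270,172');print('\n'.join(' '.join('%3d'%v for v in row) for row in g))
```

```text
[ 484.33396225 -257.81346437  224.7763626 ] [-1.79937771e+02 -3.68261680e-02 -7.69228577e+01] 4.604926719727816 [ -28.     9.7   -1.5   78.7    0.  -131.1]
scene [249   0   8 122 305] [1863.3 1707.4   15. ]
scene [120   8  24  61 126] [1774.1 3963.7   15. ]
scene [306 273  38  26 472] [ 494.2 -296.6   15. ]
wrist [ 239   99   27   76 1850] [ 494.9 -299.4   15. ]
wrist [  0 164  42  32 287] [ 741.3 -190.7   15. ]
wrist [242 181  21  12 206] [ 482.3 -243.5   15. ]
tog tip exp [289.3 179.2] [285.7 181.6] [292.8 176.9] nose [290. 188.] [297.8 182.5] [284.  177.6] [276.1 182.9]
270,172
214 216 203 195 195 195 195 194 193 194 196 193 194 185 176 145 100  81  86  90  78  72  80  73  48  28  35  47  48  47  49  42  30  27  38  46  47  49  47  45
207 197 195 194 195 195 192 195 195 192 192 190 182 147 103  77  65  84 104 112  96  67  61  64  49  31  30  41  44  46  47  51  34  27  36  43  48  49  49  47
197 196 194 194 194 194 192 194 193 191 186 175 145  99  62  56  55  63  77  91  79  59  55  57  46  33  24  33  46  52  50  44  36  27  32  42  48  50  47  48
194 196 195 194 193 192 194 192 
[... 1987 characters left out ...]
 208 205 198 196 194 190 189 192 192 189 182 132  66  31  29
104 107 114 130 154 168 168 167 163 156 157 156 158 156 154 153 153 147 146 219 225 188 171 191 207 203 196 196 193 191 173 182 188 187 191 194 142  68  33  29
103 104 104 106 107 117 142 175 177 159 159 160 158 157 156 158 160 162 160 221 199 191 213 205 197 196 196 196 193 191 175 177 178 179 193 205 152  66  32  37
104 104 102 104 103 105 106 114 131 156 168 167 166 164 160 158 170 158 140 158 192 211 207 198 194 195 196 195 192 191 175 168 177 188 202 206 142  60  37  40
103 103 102 103 104 102 104 104 105 110 117 143 177 177 169 172 177 156 182 211 204 199 196 194 193 193 193 192 195 190 173 170 183 199 201 194 133  57  38  38
```

The driver lies released at about (490,-285). Fingers are shut, and I go above the recess with a 10° tilt, then down in front of the toggle.

>>> servo_tool(
  targets=[
    [[0.22,0.3,0,0.07,0.015,0,0],[0.22,0.3,0,0.07,0.015,0,0],[0.22,0.3,0,0.07,0.015,0,0],[0.22,0.3,0,0.07,0.015,0,0],[0.22,0.3,0,0.06,0.015,0,0],[0.22,0.35,0,0,0,0,0],[0,0,0,0,0,0,0],[0,0,-0.2,0,0,0,0],[0,0,-0.2,0,0,0,0],[0,0,0,0,0,0,0]],
  ],
)

```text
time_s: 21.25
eef_pos: [615.0, -73.1, 182.4]
ee_rot: [179.9, 10.0, -77.0]
wrist_force: [-0.5, 0.1, -1.0]
width: 0.1
finger_force: 0.0
```

Run:
```python
from h import *
s=r.sense();p=s['eef_pos'];print(p,s['ee_rot'],s['width'],s['wrist_force'])
a=np.radians(102.6);x=np.array([np.cos(a),np.sin(a)]);q=p[:2]-[610.5,-47];print('box',q@x,q@[-x[1],x[0]])
```

```text
[614.98059665 -73.10589763 182.39251448] [179.92036864   9.97646129 -76.97650327] 0.05497757090824216 [-0.53431369  0.13467161 -0.98909584]
box -26.454594957153734 1.3221357493692263
```

>>> servo_tool(
  targets=[
    [[0,0,-0.15,0,0,0,0],[0,0,-0.15,0,0,0,0],[0,0,-0.1,0,0,0,0],[0,0,-0.06,0,0,0,0],[0,0,-0.04,0,0,0,0],[0,0,0,0,0,0,0],[0,0,0,0,0,0,0],[0,0,0,0,0,0,0],[0,0,0,0,0,0,0],[0,0,0,0,0,0,0]],
  ],
)

```text
time_s: 22.25
eef_pos: [617.1, -73.1, 136.5]
ee_rot: [-179.7, 9.8, -76.9]
wrist_force: [-0.0, -0.1, -0.1]
width: -0.4
finger_force: 0.0
```

>>> servo_tool(
  targets=[
    [[0,0,-0.03,0,0,0,0],[0,0,-0.03,0,0,0,0],[0,0,0,0,0,0,0],[-0.01,0.03,0,0,0,0,0],[0,0.03,0,0,0,0,0],[-0.01,0.03,0,0,0,0,0],[0,0.03,0,0,0,0,0],[-0.01,0.03,0,0,0,0,0],[0,0,0,0,0,0,0],[0,0,0,0,0,0,0]],
  ],
)

```text
time_s: 23.25
eef_pos: [614.1, -57.9, 130.4]
ee_rot: [-179.7, 9.9, -76.9]
wrist_force: [1.8, -1.8, 1.8]
width: -0.2
finger_force: 1.0
```

>>> servo_tool(
  targets=[
    [[0,0.02,0,0,0,0,0],[-0.01,0.02,0,0,0,0,0],[0,0.01,0,0,0,0,0],[0,0,0,0,0,0,0],[0,0,0,0,0,0,0],[0,0,0,0,0,0,0],[0,0,0,0,0,0,0],[0,0,0,0,0,0,0],[0,0,0,0,0,0,0],[0,0,0,0,0,0,0]],
  ],
)

```text
time_s: 24.25
eef_pos: [613.1, -53.7, 130.2]
ee_rot: [-179.7, 9.8, -76.9]
wrist_force: [1.4, -4.4, 2.2]
width: 0.4
finger_force: 2.7
```

>>> servo_tool(
  targets=[
    [[0,0.02,0,0,0,0,0],[-0.01,0.02,0,0,0,0,0],[0,0,0,0,0,0,0],[0,0,0,0,0,0,0],[0,0,0,0,0,0,0],[0,0,0,0,0,0,0],[0,0,0,0,0,0,0],[0,0,0,0,0,0,0],[0,0,0,0,0,0,0],[0,0,0,0,0,0,0]],
  ],
)

```text
time_s: 25.25
eef_pos: [613.0, -53.2, 130.3]
ee_rot: [-179.7, 9.3, -77.0]
wrist_force: [3.4, -16.3, 0.6]
width: 0.0
finger_force: 7.8
```

Force jumped to 16 N with no further travel, so the toggle is at its on stop. I back off, rise, and go over behind the cover.

>>> servo_tool(
  targets=[
    [[0.02,-0.1,0,0,0,0,0],[0,0,0.4,0,0,0,0],[0,0,0.4,0,0,0,0],[0,0,0.45,-0.17,-0.037,0,0],[0,0,0.4,-0.17,-0.037,0,0],[-0.06,0.25,0,0,0,0,0],[-0.06,0.25,0,0,0,0,0],[-0.05,0.25,0,0,0,0,0],[-0.05,0.25,0,0,0,0,0],[0,0,0,0,0,0,0]],
  ],
)

```text
time_s: 26.25
eef_pos: [590.7, 43.9, 294.7]
ee_rot: [-180.0, 0.0, -76.7]
wrist_force: [0.4, -0.8, -0.2]
width: -0.3
finger_force: 0.0
```

Run:
```python
from h import *
A=cap('scene','s9.png');s=r.sense();p=s['eef_pos'];print(p,s['ee_rot'],s['width'],s['wrist_force'])
a=np.radians(102.6);x=np.array([np.cos(a),np.sin(a)]);q=p[:2]-[610.5,-47];print('box',q@x,q@[-x[1],x[0]])
cv2.imwrite('pics/z9.png',cv2.resize(A['image'][90:240,230:350],(480,600),interpolation=2)[:,:,::-1])
```

```text
[591.15784086  42.54862563 294.65933367] [-1.79954650e+02 -4.17866446e-02 -7.67588976e+01] -0.22660484660458463 [ 0.23469123 -1.08144079  0.31684861]
box 91.61136605443407 -0.658090145288064
```

View pics/z9.png

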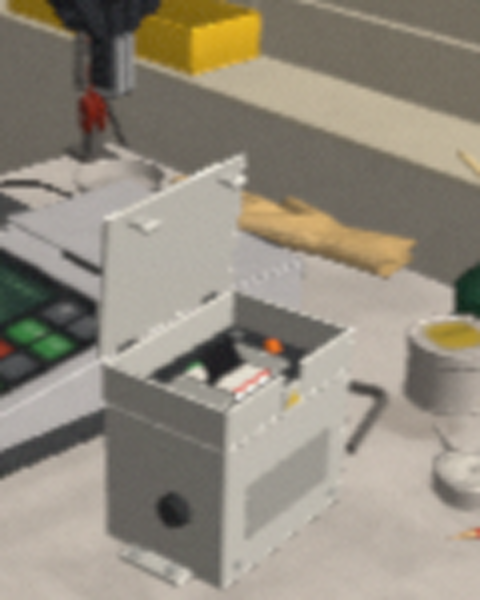

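The view shows the cover upright with its corners at (103,217) and (243,157). The red line at (250,383) is exposed and the black toggle leans to the hinge side. The fingers are behind the cover, above it.

>>> servo_tool(
  targets=[
    [[0,0,-0.2,0,0,0,0],[0,0,-0.22,0,0,0,0],[0,0,-0.2,0,0,0,0],[0,0,0,0,0,0,0],[0.035,-0.155,0,0,0,0,0],[0.035,-0.155,0,0,0,0,0],[0.018,-0.083,-0.01,0,0,0,0],[0.018,-0.083,-0.01,0,0,0,0],[0.018,-0.079,-0.026,0,0,0,0],[0.018,-0.079,-0.026,0,0,0,0]],
  ],
)

```text
time_s: 27.3
eef_pos: [606.4, -23.3, 226.1]
ee_rot: [-179.8, -0.1, -76.9]
wrist_force: [-1.2, 1.9, 0.1]
width: 0.1
finger_force: 0.5
```

```bash
cat > bx.py <<'E'
from h import *
s=r.sense();p=s['eef_pos']
a=np.radians(102.6);x=np.array([np.cos(a),np.sin(a)]);q=p[:2]-[610.5,-47];print('box',q@x,q@[-x[1],x[0]],p[2],s['wrist_force'])
E
python3 bx.py
```

```text
box 24.01697469635616 -1.1634002586346543 226.0829534281362 [-1.21557966  1.90726886  0.13139385]
```

>>> servo_tool(
  targets=[
    [[0.013,-0.06,-0.05,0,0,0,0],[0.013,-0.06,-0.05,0,0,0,0],[0.014,-0.064,-0.055,0,0,0,0],[0.014,-0.064,-0.055,0,0,0,0],[0.011,-0.05,-0.068,0,0,0,0],[0.011,-0.05,-0.068,0,0,0,0],[0.008,-0.037,-0.076,0,0,0,0],[0.008,-0.037,-0.076,0,0,0,0],[0.005,-0.021,-0.07,0,0,0,0],[0.005,-0.021,-0.06,0,0,0,0]],
  ],
)

```text
time_s: 28.3
eef_pos: [616.3, -69.0, 162.4]
ee_rot: [-179.9, -0.1, -76.9]
wrist_force: [-0.9, 0.2, -0.2]
width: 0.6
finger_force: 0.3
```

```bash
python3 bx.py
```

```text
box -22.728654595707614 -0.8330472465546286 162.3580680509451 [-0.8919705   0.20470693 -0.17158271]
```

>>> servo_tool(
  targets=[
    [[0,0,0.12,0,0,0,0],[0.015,-0.07,0,0,0,0,0],[0.015,-0.07,0,0,0,0,0],[0,0,-0.1,0,0,0,0],[0,0,-0.04,0,0,0,0],[0,0,-0.03,0,0,0,0],[0,0,-0.03,0,0,0,0],[0,0,0,0,0,0,0],[0,0,0,0,0,0,0],[0,0,0,0,0,0,0]],
  ],
)

```text
time_s: 29.3
eef_pos: [619.4, -83.6, 156.7]
ee_rot: [-179.8, -0.2, -76.9]
wrist_force: [-3.0, -2.0, 10.0]
width: -0.1
finger_force: 4.9
```

>>> servo_tool(
  targets=[
    [[0,0,-0.01,0,0,0,0],[0,0,-0.01,0,0,0,0],[0,0,-0.01,0,0,0,0],[0,0,0,0,0,0,0],[0,0,0,0,0,0,0],[0,0,0,0,0,0,0],[0,0,0,0,0,0,0],[0,0,0,0,0,0,0],[0,0,0,0,0,0,0],[0,0,0,0,0,0,0]],
  ],
)

```text
time_s: 30.3
eef_pos: [619.4, -82.9, 152.2]
ee_rot: [-179.9, -0.1, -76.9]
wrist_force: [0.1, -0.5, -0.1]
width: 0.1
finger_force: 0.0
```

Snapped through. I press to the hard stop.

>>> servo_tool(
  targets=[
    [[0,0,-0.01,0,0,0,0],[0,0,-0.01,0,0,0,0],[0,0,-0.01,0,0,0,0],[0,0,0,0,0,0,0],[0,0,0,0,0,0,0],[0,0,0,0,0,0,0],[0,0,0,0,0,0,0],[0,0,0,0,0,0,0],[0,0,0,0,0,0,0],[0,0,0,0,0,0,0]],
  ],
)

```text
time_s: 31.3
eef_pos: [619.6, -83.0, 151.3]
ee_rot: [-179.7, -0.2, -76.9]
wrist_force: [-4.5, -0.4, 10.5]
width: 0.3
finger_force: 5.2
```

>>> servo_tool(
  targets=[
    [[0,0,0.1,0,0,0,0],[0,0,0.3,0,0,0,0],[0,0,0.4,0,0,0,0],[0,-0.2,0.4,0,0,0,0],[-0.1,-0.4,0.3,0,0,0,0],[-0.2,-0.4,0,0,0,0,0],[-0.3,-0.3,0,0,0,0,0],[0,0,0,0,0,0,0],[0,0,0,0,0,0,0],[0,0,0,0,0,0,0]],
  ],
)

```text
time_s: 32.3
eef_pos: [559.9, -211.8, 298.6]
ee_rot: [-179.9, -0.1, -76.9]
wrist_force: [1.7, 0.1, -0.3]
width: 0.2
finger_force: 0.0
```

Run:
```python
from h import *
for n,f,(x0,y0,x1,y1) in(('scene','A',(250,155,322,235)),('side','B',(190,155,262,235)),('scene','A',(165,190,200,235)),('side','B',(305,235,335,340))):
    c=cap(n)['image'].astype(int);o=cv2.imread(f'pics/{f}.png')[:,:,::-1].astype(int)
    D=np.abs(c-o).sum(2)[y0:y1,x0:x1];print(n,D.mean().round(1),(D>70).sum(),D.max())
c=cap('scene')
h=cv2.cvtColor(c['image'],cv2.COLOR_RGB2HSV);m=((h[...,0]<8)|(h[...,0]>172))&(h[...,1]>140)&(h[...,2]>80)
k,l,st,ce=cv2.connectedComponentsWithStats(m.astype(np.uint8))
print([(st[i][:5].tolist(),onz(c,*ce[i],15).round(1).tolist()) for i in range(1,k) if st[i,4]>100])
s=r.sense();print(s['time_s'],s['eef_pos'],s['wrist_force'])
```

```text
scene 12.2 1 90
side 4.8 1 91
scene 13.5 0 29
side 3.8 0 19
[([250, 0, 7, 122, 309], [1854.8, 1696.2, 15.0]), ([121, 10, 23, 59, 122], [1788.0, 4002.2, 15.0]), ([306, 273, 38, 26, 471], [494.4, -296.6, 15.0])]
32.55 [ 560.07494353 -211.36764486  298.30181092] [ 0.05277206 -0.71987558 -0.59156167]
```

The box looks the same as at the start (shut), the bolt and drift have not moved, and the driver is lying flat, so I hand in.

```bash
python3 -c "
from cell import r
print(r.close_job())"
```

```text
the job is handed in; nothing more can be done
None
```

I handed the job in at about 33 s of the 72 s allowed; the hand-in returned no verdict. The cover was levered off and swung up to about 1.48 rad, the screwdriver is lying flat on the bench, the toggle is against its on stop, and the cover is snapped shut. The drift and bolt have not moved in the camera images.

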